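# Turn the seasoning carousel to show the red tub

### The arm

A 7-joint arm with a two-finger parallel gripper is mounted at the origin on the work surface. World frame = base frame: x ahead of the robot, y to its left, z up, the work surface at z = 0. Lengths are in mm, angles in rad, forces in N, time in s.
With the tool pointing down it reaches from about 400 to 875 mm from the base axis. Payload 4.4 kg.
Tool frame: the origin (TCP) lies at the very end of the fingers, on their centre line; the grasp point (between the pads) lies 19 mm behind it; z points along the fingers, x is the direction in which the jaws open and shut, and the axes are right-handed (so a half turn about z gives the same grasp; the last joint's range is limited). The gripper opens to 85 mm and grips with 20 to 120 N. Pads are 22 mm wide; open, the fingers measure 114 mm over their backs; the gripper's body (76 mm by 85 mm) begins 54 mm behind the grasp point. The pads swing forward as they close: fully open they stand 13 mm farther back than shut.
Start: joints at [1.223, 0.628, 0.038, 1.517, -0.027, 0.996, -0.02], TCP at [180.784, -624.368, 196.213] pointing down, gripper open.
Joint ranges: [-3.06, 3.06], [-0.37, 2.12], [-1.25, 1.32], [0.18, 2.47], [-1.1, 4.24], [0.23, 1.98], [-2.94, 2.94]. Speed limits (rad/s): [2.57, 2.57, 3.14, 3.14, 3.14, 3.14, 3.14].

### API

Orientations are given as [roll, pitch, yaw] about the fixed x, y, z axes, in that order (R = Rz(yaw) Ry(pitch) Rx(roll)).
In Python, from cell import ctrl, get_image, job, models gives the robot as it stands.
- The arm moves only by the tool move_arm, never from a script. Its argument "moves" is a list that holds one entry, the list of rows, each a list of 6 numbers: the shift along the tool's x, y, z in m, then the turn, a rotation vector about the tool's x, y, z in rad. A call has 1 to 20 rows; each row is the pose to reach, as a shift and turn from the pose commanded when the call began, along the tool's axes at that moment; what a row does not reach only later rows make up. A row lasts 1/8 s, in which the tool goes at most 62.5 mm and 10.7 degrees, less where a joint would pass 70% of its speed; a pose out of reach is approached as far as the arm can. A call with a gripper value outside its range is refused whole. "jaw" is the opening, from 0 (shut) to 1 (fully open), set as the call begins (left out, the last holds). The fingers move at their own pace and stop on an object; the grip force is fixed at half the most. Time passes only in rows, so rows that repeat a pose let the fingers close. It gives the time, the measured TCP pose, the force and the opening at its end, in the units of the state.
- ctrl.read_state(): the state, without advancing time (a new reading comes with each control period).
- get_image(name): name is "scene" or "top" or "wrist"; returns a dict with "color" (400x640x3 uint8, blue, green, red), "fov_y" (degrees; the focal length in pixels is half the picture's height over the tangent of half this angle, whatever the lens; pixels are square), "cx", "cy" (the principal point, pixels), "origin" and "orientation" of the camera in the world; the wrist camera has in their place "hand_eye" (4x4, takes a point from camera to tool coordinates, whose origin is the TCP and whose axes are the tool frame's). Camera axes: x right, y up, looking along -z (the intrinsics and any distortion apply to the point x, -y, -z); pixel columns grow to the right and rows downward; lengths in mm; the calibration is good to about 2 mm. A picture is of the moment at which its call begins: read the wrist's pose just before it. There is no depth.
- job.finish_job(): hands the job in, once; it reports no verdict.
Trained networks look in the newest picture that a camera, given by its name, has taken for a name from the list of things; names that differ only in an ending like _2 or _b are one class to them, and where a whole thing is asked for, a point or a joint stands for the part that bears it (a point fixed in the world has none). Each returns a list of dicts, best first, with "score" (0 to 1); they miss things now and then, are a little off and sometimes report something else, mostly with a low value. They report only what shows in the picture. A call takes as long as a camera call.
- models.cut_out(camera, thing): "pixels" (400x640 bool, what is visible of it) and "uv" ([column, row] in pixels, amid what is visible of it).
- models.place_of(camera, thing): "uv" ([column, row] in pixels: a listed point, or the origin of a listed thing).
The state is a dict: "clock": time; "qpos": joint angles; "qd": joint speeds; "tau": joint torques, N m; "eef_pos": TCP position; "tool_rot": TCP orientation; "force": force on the tool from outside, world axes, zero at the start; "torque": the same for the moment, N m; "width": finger opening in mm.
Only numpy, scipy, OpenCV 4.12 (cv2) and the standard library are available. Lean on these libraries where they do the work, as an engineer would, in place of code of your own. Each camera call takes 0.05 s, during which the arm holds its last target.

### The job

Push the counter carousel gently round by its rim or the posts on its rim until the red tub with the white dot stands centred at the front, squarely in line with the yellow tongue, and leave the carousel standing still there. Do not touch, lift or tip any tub: they only ride along in their pockets. Leave the sauce bottle, noodle pot and tin where they are.

Things in the scene. Friction and masses are not known exactly. Their poses are not given: they have to be found in the camera images.
- carousel (a joint): The carousel's turning angle in rad about the vertical axis through its hub, positive anticlockwise seen from above, 0 at the start; it turns endlessly either way and stays where it is left (friction about 0.08 N m, so under 1 N at a post turns it; from a slow push it stops within about 1 degree).
- hub (a point): Centre of the platter's top face, on the turning axis, 42 mm above the counter. The platter is brown wood, round, 280 mm across, 12 mm thick, with 5 tub pockets (black fences 6 mm high, reaching 106 mm from the axis) 72 degrees apart and 5 finger posts half way between them on the rim. A centre stem with a black ball reaches 96 mm above the counter.
- post0 (a point): Top centre of one of 5 identical upright aluminium finger posts on the platter's rim: 14 mm across, 60 mm tall above the platter (top 102 mm above the counter), 128 mm from the axis. They turn with the carousel; pushing one sideways turns it. Numbered anticlockwise, 72 degrees apart.
- post1 (a point): Top centre of one of 5 identical upright aluminium finger posts on the platter's rim: 14 mm across, 60 mm tall above the platter (top 102 mm above the counter), 128 mm from the axis. They turn with the carousel; pushing one sideways turns it. Numbered anticlockwise, 72 degrees apart.
- post2 (a point): Top centre of one of 5 identical upright aluminium finger posts on the platter's rim: 14 mm across, 60 mm tall above the platter (top 102 mm above the counter), 128 mm from the axis. They turn with the carousel; pushing one sideways turns it. Numbered anticlockwise, 72 degrees apart.
- post3 (a point): Top centre of one of 5 identical upright aluminium finger posts on the platter's rim: 14 mm across, 60 mm tall above the platter (top 102 mm above the counter), 128 mm from the axis. They turn with the carousel; pushing one sideways turns it. Numbered anticlockwise, 72 degrees apart.
- post4 (a point): Top centre of one of 5 identical upright aluminium finger posts on the platter's rim: 14 mm across, 60 mm tall above the platter (top 102 mm above the counter), 128 mm from the axis. They turn with the carousel; pushing one sideways turns it. Numbered anticlockwise, 72 degrees apart.
- front_place (a point): The point on the fixed foot's front line where the centre of the red tub's underside should be: 72 mm from the axis towards the yellow tongue, at the height of the platter's top. It does not turn.
- tongue_tip (a point): Outer tip of the flat yellow tongue (40 mm wide, 6 mm thick, lying on the counter) that sticks out of the carousel's fixed black foot, 210 mm from the axis. It shows which way is the front (the customers' side); it does not turn.
- tub_red: The marked seasoning tub: all red, with a red lid with a white dot, 50 mm across the lid, 44 mm tall, about 80 g, loose in a shallow square pocket of the carousel. Origin: centre of its underside, 42 mm above the counter and 72 mm from the carousel's axis; z is up. Not to be touched.
- tub_green: Seasoning tub: white paper with a green band and green lid, 50 mm across the lid, 44 mm tall, about 80 g, loose in a shallow square pocket of the carousel. Origin: centre of its underside, 42 mm above the counter and 72 mm from the carousel's axis; z is up. Not to be touched.
- tub_blue: Seasoning tub: white paper with a blue band and blue lid, 50 mm across the lid, 44 mm tall, about 80 g, loose in a shallow square pocket of the carousel. Origin: centre of its underside, 42 mm above the counter and 72 mm from the carousel's axis; z is up. Not to be touched.
- tub_yellow: Seasoning tub: white paper with a yellow band and yellow lid, 50 mm across the lid, 44 mm tall, about 80 g, loose in a shallow square pocket of the carousel. Origin: centre of its underside, 42 mm above the counter and 72 mm from the carousel's axis; z is up. Not to be touched.
- tub_white: Seasoning tub: white paper with a white band and white lid, 50 mm across the lid, 44 mm tall, about 80 g, loose in a shallow square pocket of the carousel. Origin: centre of its underside, 42 mm above the counter and 72 mm from the carousel's axis; z is up. Not to be touched.
- sauce: Bystander: amber sauce bottle with a red cap, 54 mm across, 120 mm tall, loose on the counter beside the carousel. Origin at the centre of its underside.
- noodle_pot: Bystander: instant noodle pot, white with an orange band and white lid, 84 mm across, 90 mm tall, loose on the counter. Origin at the centre of its underside.
- tin: Bystander: plain steel tin, 68 mm across, 45 mm tall, loose on the counter. Origin at the centre of its underside.

How it is judged:
By the outcome, as a careful person would: the job done as asked, in the order asked, and still so for the second after the job is handed in, with the robot touching nothing.
It also fails if it takes over 51 s, if anything falls off the work surface, if the arm or the gripper's body presses on something with over 40 N, if the wrist force passes 120 N, or if a joint passes its speed limit or range.

## Working session

There is one attempt and no reset: what is moved stays moved. The work goes in short steps, Python scripts to look and compute and a tool call to move; the robot and the scene stay as the last step left them, time stands still between calls to the robot, and variables do not carry over. Pictures are saved under pics/ and viewed, and the job is handed in when it is done.

Besides the shell and the picture viewer there is one more tool, called after "Call:" by a JSON object that holds its "op" and its "data", one argument or row to a line. move_arm: Moves the arm, as the interface text tells. Its arguments: {"type":"object","properties":{"moves":{"type":"array","items":{"type":"array","items":{"type":"array","items":{"type":"number"}}}},"jaw":{"type":"number"}},"required":["moves"]}

```bash
mkdir -p pics; ls; python3 - <<'E'
from cell import ctrl,get_image,models
import cv2,numpy as np
for n in ["scene","top"]:
    d=get_image(n); cv2.imwrite(f"pics/{n}0.png",d["color"]); print(n,{k:v for k,v in d.items() if k!="color"})
    for t in ["hub","post0","front_place","tongue_tip","tub_red","tub_green","tub_blue","tub_yellow","tub_white","sauce","noodle_pot","tin"]:
        print(t,[(np.round(r["uv"],1).tolist(),round(r["score"],2)) for r in models.place_of(n,t)][:6])
s=ctrl.read_state(); print(s)
E
```

```text
pics
scene {'fov_y': 42.21485636866132, 'cx': 316.18079528883237, 'cy': 203.40341036425747, 'origin': array([1374.2944576 ,   50.42355594, 1039.46525825]), 'orientation': array([0.68167315, 0.01185943, 1.57145675])}
hub [([299.2, 203.4], 0.9), ([270.3, 198.2], 0.42)]
post0 [([268.8, 155.8], 0.98), ([346.6, 199.7], 0.72), ([296.5, 231.1], 0.67), ([244.8, 201.3], 0.63), ([326.1, 154.4], 0.62), ([273.1, 196.2], 0.58)]
front_place [([315.0, 220.7], 0.42), ([186.1, 215.5], 0.38)]
tongue_tip [([279.6, 285.5], 0.59)]
tub_red [([316.6, 219.0], 0.86)]
tub_green [([303.1, 182.3], 0.88)]
tub_blue [([275.9, 199.0], 0.89)]
tub_yellow [([327.9, 194.4], 0.79)]
tub_white [([283.8, 224.8], 0.58)]
sauce [([412.0, 216.1], 0.56)]
noodle_pot [([187.5, 216.3], 0.72)]
tin [([326.8, 197.5], 0.74), ([425.8, 189.4], 0.65)]
top {'fov_y': 49.609180899810056, 'cx': 320.00853217447127, 'cy': 191.7994397599833, 'origin': array([ 400.70090027,   61.26393836, 1156.39125675]), 'orientation': array([ 0.18193525, -0.02149032, -1.54351904])}
hub [([338.8, 209.9], 0.57)]
post0 [([370.0, 247.9], 0.83), ([291.9, 185.2], 0.
[... 599 characters left out ...]
.7], 0.18)]
{'clock': 1.3, 'qpos': array([ 1.2231707 ,  0.62840447,  0.03848101,  1.51741105, -0.02700109,
        0.9963241 , -0.02003294]), 'qd': array([-5.30351880e-05, -1.89819061e-03,  4.41659861e-04, -2.32676593e-03,
       -2.87709889e-04,  2.53373624e-04,  1.40912732e-03]), 'tau': array([-1.78503029e-03, -5.63271976e+01,  1.22479834e+00, -1.93775725e+01,
        1.08674055e-02,  1.87014470e-03, -3.31530643e-06]), 'eef_pos': array([ 180.80877133, -624.34340807,  196.20663221]), 'tool_rot': array([-3.14154522e+00,  3.01566417e-05, -1.28901412e+00]), 'force': array([0.826315  , 0.31229124, 0.91337229]), 'torque': array([-0.02404787, -0.00589134, -0.02335245]), 'width': 85.2068163780187}
```

```bash
cat > h.py <<'E'
import numpy as np
from scipy.spatial.transform import Rotation as R
def ray(d,uv):
    f=200/np.tan(np.radians(d["fov_y"]/2))
    v=np.array([(uv[0]-d["cx"])/f,-(uv[1]-d["cy"])/f,-1])
    return R.from_euler("xyz",d["orientation"]).apply(v)
def at_z(d,uv,z):
    r=ray(d,uv); o=np.array(d["origin"]); return o+r*(z-o[2])/r[2]
def proj(d,p):
    f=200/np.tan(np.radians(d["fov_y"]/2))
    c=R.from_euler("xyz",d["orientation"]).inv().apply(np.array(p)-d["origin"])
    return d["cx"]-f*c[0]/c[2], d["cy"]+f*c[1]/c[2]
E
python3 - <<'E'
from h import *
from cell import get_image,models
H=dict(hub=42,post0=102,tongue_tip=6,tub_red=42,tub_green=42,tub_blue=42,tub_yellow=42,tub_white=42,sauce=0,noodle_pot=0,tin=0)
for n in ["scene","top"]:
    d=get_image(n)
    for t,z in H.items():
        print(n,t,[at_z(d,r["uv"],z)[:2].round(1).tolist() for r in models.place_of(n,t)][:6])
E
```

```text
scene hub [[558.1, -6.4], [646.9, -6.8]]
scene post0 [[684.9, -1.1], [457.7, 66.5], [601.8, 110.8], [469.1, -74.4], [603.3, -126.1]]
scene tongue_tip [[769.1, -38.8]]
scene tub_red [[616.2, 39.1]]
scene tub_green [[501.9, -4.4]]
scene tub_blue [[541.5, -75.6]]
scene tub_yellow [[539.9, 66.9], [603.8, -272.5]]
scene tub_white [[636.5, -47.6], [488.3, -4.9], [515.8, 312.0], [601.4, -274.3], [622.4, 273.6]]
scene sauce [[579.4, 279.1]]
scene noodle_pot [[564.9, -293.5]]
scene tin [[473.0, 326.0]]
top hub [[560.0, -8.3]]
top post0 [[456.3, 65.8], [461.9, -81.9], [603.1, -126.9], [613.9, 118.0], [697.5, -7.6]]
top tongue_tip [[778.4, -37.3]]
top tub_red [[614.1, 41.6], [477.7, 318.6]]
top tub_green [[491.4, -7.3], [578.5, 275.4]]
top tub_blue [[545.0, -75.4]]
top tub_yellow []
top tub_white [[618.4, -43.5]]
top sauce [[584.5, 279.4]]
top noodle_pot [[489.9, -13.7], [574.7, -286.3], [552.1, 56.2]]
top tin [[481.1, 318.5]]
```

View pics/scene0.png

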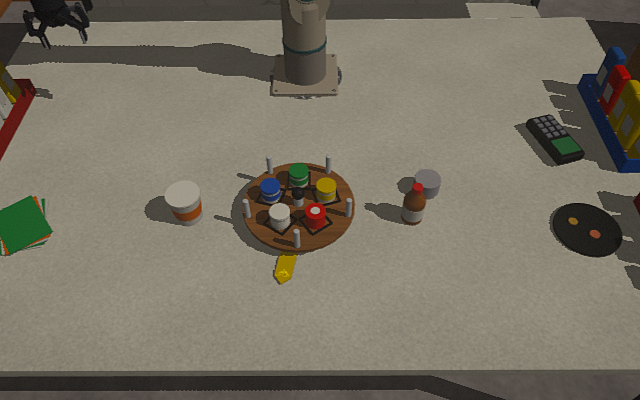

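View pics/top0.png

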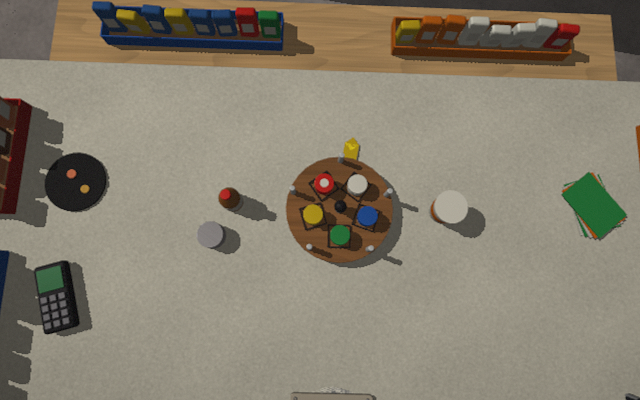

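```bash
python3 - <<'E'
from h import *
from cell import get_image,models,ctrl
import cv2
w=get_image("wrist"); print({k:v for k,v in w.items() if k!="color"}); cv2.imwrite("pics/w0.png",w["color"])
for n in ["scene","top"]:
    d=get_image(n); c=d["color"]
    hsv=cv2.cvtColor(c,cv2.COLOR_BGR2HSV)
    m=cv2.inRange(hsv,(20,150,120),(35,255,255))
    k,l,st,ce=cv2.connectedComponentsWithStats(m)
    for i in range(1,k):
        if st[i,4]>40:print(n,st[i],at_z(d,ce[i],6)[:2].round(1))
    x0,y0=(225,140) if n=="scene" else (260,125)
    cv2.imwrite(f"pics/{n}_crop.png",cv2.resize(c[y0:y0+150,x0:x0+180],None,fx=4,fy=4,interpolation=cv2.INTER_CUBIC)[:600,:720])
E
```

```text
{'fov_y': 63.48862275006776, 'cx': 315.19435776661544, 'cy': 201.43026426684085, 'hand_eye': array([[ 9.99999561e-01, -1.85440977e-04, -9.18074514e-04,
         6.19957281e-01],
       [-4.46905761e-04, -9.55895934e-01, -2.93705232e-01,
        -7.61738355e+01],
       [-8.23118710e-04,  2.93705514e-01, -9.55895598e-01,
        -1.77926415e+02],
       [ 0.00000000e+00,  0.00000000e+00,  0.00000000e+00,
         1.00000000e+00]])}
scene [631  80   9  14  74] [  71.4 1033.7]
scene [316 177  20  23 280] [476.2  65.1]
scene [275 255  22  30 434] [729.  -35.7]
top [164   7  18   9 140] [1131.9  484.9]
top [116   9  19  10 143] [1119.4  621.4]
top [395  20  25  16 166] [1117.6 -201.6]
top [344 138  15  22 241] [735.8 -39.6]
top [303 204  20  20 306] [552.8  61.1]
```

View pics/top_crop.png

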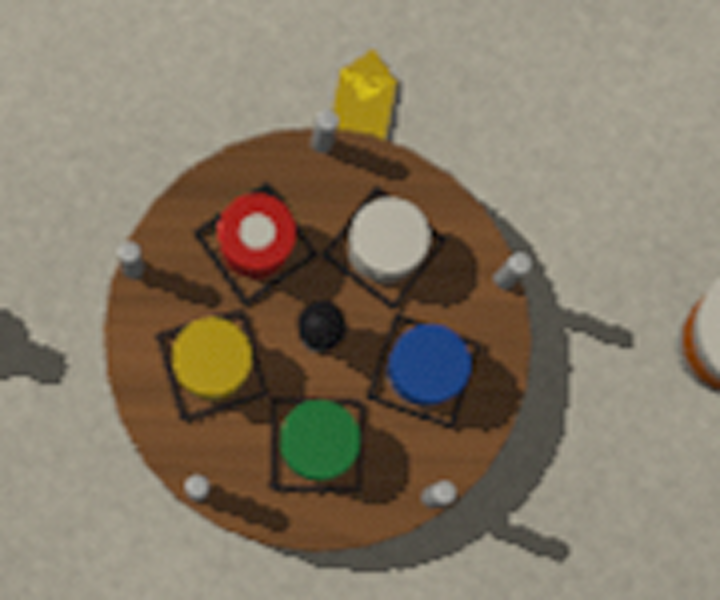

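View pics/scene_crop.png

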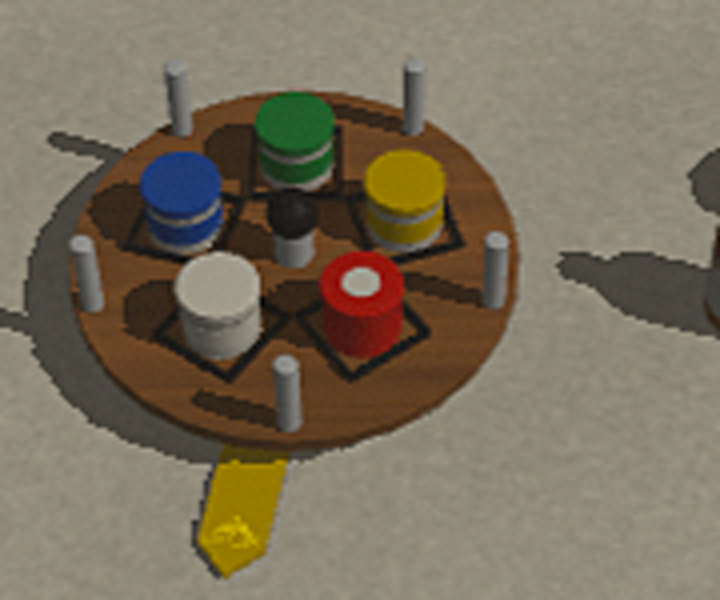

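View pics/w0.png

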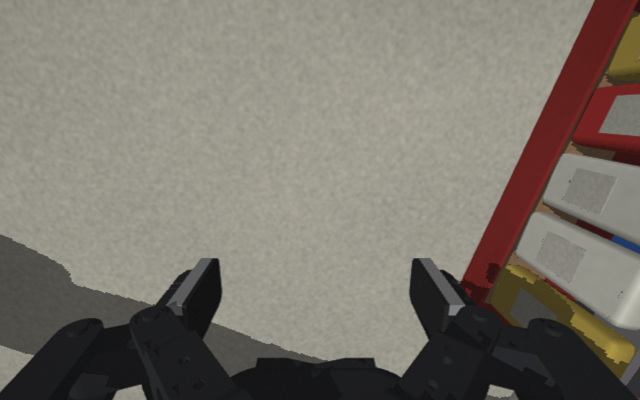

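```bash
cat > fit.py <<'E'
from h import *
from cell import get_image,models
from scipy.optimize import least_squares
import cv2
P={"top":((260,125),[(325,121),(129,253),(197,486),(443,490),(519,264)]),"scene":((225,140),[(286,364),(496,240),(413,65),(175,70),(82,244)])}
for n,(o,ps) in P.items():
    d=get_image(n)
    w=np.array([at_z(d,np.array(o)+(np.array(p)+.5)/4-.5,102)[:2] for p in ps])
    def f(x):
        a=x[2]+np.arange(5)*2*np.pi/5
        return (x[:2]+128*np.c_[np.cos(a),np.sin(a)]-w).ravel()
    s=least_squares(f,[558,-7,.05]); h=s.x[:2]
    print(n,h.round(1),"post0 bearing",np.degrees(s.x[2]).round(2),"res",s.fun.round(1))
    hsv=cv2.cvtColor(d["color"],cv2.COLOR_BGR2HSV)
    m=cv2.inRange(hsv,(20,120,60),(35,255,255))
    k,l,st,ce=cv2.connectedComponentsWithStats(m)
    for i in range(1,k):
        t=at_z(d,ce[i],6)
        if st[i,4]>60 and 700<t[0]<780 and abs(t[1])<100:
            v,u=np.nonzero(l==i); q=np.array([at_z(d,(a,b),6)[:2] for a,b in zip(u,v)])
            c=q.mean(0); b=c-h; print(" tongue",c.round(1),"bearing",np.degrees(np.arctan2(b[1],b[0])).round(2))
            # row-wise midline
            e=np.linalg.svd(q-c)[2][0]; e*=np.sign(e[0]); print(" axis",np.degrees(np.arctan2(e[1],e[0])).round(2))
    for r in models.place_of(n,"tongue_tip")[:1]:
        b=at_z(d,r["uv"],6)[:2]-h; print(" tip",np.degrees(np.arctan2(b[1],b[0])).round(2),np.hypot(*b).round(1))
    for r in models.place_of(n,"tub_red")[:1]:
        b=at_z(d,r["uv"],42)[:2]-h; print(" red",np.degrees(np.arctan2(b[1],b[0])).round(2),np.hypot(*b).round(1))
E
python3 fit.py
```

```text
top [564.3  -7.1] post0 bearing 0.28 res [ 0.8 -0.4  0.3  0.9 -0.4  0.4 -1.5 -0.8  0.8 -0.1]
 tongue [735.8 -39.8] bearing -10.79
 axis -4.49
 tip -9.33 213.9
 red 39.65 72.4
scene [564.1  -6.5] post0 bearing 0.29 res [ 0.5  0.1  0.2  0.6  0.4  0.1 -1.6 -0.7  0.6 -0.2]
 tongue [724.3 -35.6] bearing -10.3
 axis -10.41
 tip -10.98 214.9
 red 39.18 66.5
```

Call:
{"op": "move_arm", "data": {
  "moves": [
    [[0,0,-0.05,0,0,0],[0,0,-0.1,0,0,0],[-0.03,-0.041,-0.104,0,0,-0.179],[-0.06,-0.0825,-0.104,0,0,-0.358],[-0.09,-0.124,-0.104,0,0,-0.537],[-0.12,-0.165,-0.104,0,0,-0.716],[-0.15,-0.206,-0.104,0,0,-0.895],[-0.18,-0.2475,-0.104,0,0,-1.074],[-0.21,-0.289,-0.104,0,0,-1.253],[-0.24,-0.33,-0.104,0,0,-1.432],[-0.27,-0.371,-0.104,0,0,-1.611],[-0.3,-0.4125,-0.104,0,0,-1.79],[-0.33,-0.454,-0.104,0,0,-1.969],[-0.36,-0.495,-0.104,0,0,-2.148],[-0.39,-0.536,-0.104,0,0,-2.327],[-0.42,-0.5775,-0.104,0,0,-2.506],[-0.45,-0.619,-0.104,0,0,-2.686],[-0.45,-0.619,-0.104,0,0,-2.686],[-0.45,-0.619,-0.104,0,0,-2.686]]
  ]
}}

```text
clock: 5.32
eef_pos: [649.9, -20.8, 299.8]
tool_rot: [-3.141, 0.001, 1.396]
force: [-0.8, 0.4, 0.2]
width: 85.8
```

```bash
cat >> h.py <<'E'
def wcam():
    from cell import ctrl,get_image
    s=ctrl.read_state(); d=dict(get_image("wrist"))
    T=np.eye(4); T[:3,:3]=R.from_euler("xyz",s["tool_rot"]).as_matrix(); T[:3,3]=s["eef_pos"]
    M=T@d["hand_eye"]; d["origin"]=M[:3,3]; d["orientation"]=R.from_matrix(M[:3,:3]).as_euler("xyz"); return d
E
python3 - <<'E'
from h import *
import cv2
from cell import models
d=wcam(); cv2.imwrite("pics/w1.png",d["color"])
for t,z in dict(hub=42,post0=102,tongue_tip=6,tub_red=42,front_place=42).items():
    print(t,[(np.round(r["uv"],1).tolist(),round(r["score"],2),at_z(d,r["uv"],z)[:2].round(1).tolist()) for r in models.place_of("wrist",t)][:6])
E
```

```text
hub [([316.0, 91.7], 0.8, [564.8, -5.4])]
post0 [([216.4, 147.5], 0.83, [606.8, -129.8]), ([332.5, 201.0], 0.81, [694.0, -7.8]), ([427.3, 105.7], 0.73, [602.7, 113.8])]
tongue_tip [([313.7, 235.0], 0.7, [773.7, -45.8])]
tub_red [([353.6, 130.8], 0.79, [621.6, 35.0])]
front_place []
```

View pics/w1.png

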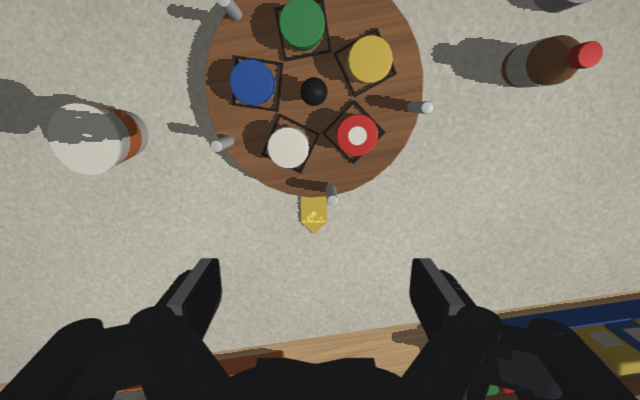

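Call:
{"op": "move_arm", "data": {
  "jaw": 0,
  "moves": [
    [[0.033,-0.025,0.02,0,0,-0.03],[0.065,-0.05,0.04,0,0,-0.06],[0.098,-0.076,0.06,0,0,-0.09],[0.13,-0.102,0.08,0,0,-0.114],[0.13,-0.102,0.1,0,0,-0.114],[0.13,-0.102,0.13,0,0,-0.114],[0.13,-0.102,0.16,0,0,-0.114],[0.13,-0.102,0.19,0,0,-0.114],[0.13,-0.102,0.21,0,0,-0.114],[0.13,-0.102,0.23,0,0,-0.114],[0.13,-0.102,0.23,0,0,-0.114]]
  ]
}}

```text
clock: 7.0
eef_pos: [571.3, 125.0, 69.0]
tool_rot: [-3.139, 0.001, 1.511]
force: [0.1, 0.1, -0.1]
width: -0.0
```

```bash
cat > arc.py <<'E'
import sys; from h import *
from cell import ctrl
h=np.array([564.3,-6.8])
def rows(p,yaw,th0,ds,r=132):
    A=R.from_euler("xyz",[np.pi,0,yaw]).as_matrix()
    for D in ds:
        a=np.radians(th0-D); t=np.r_[h+r*np.array([np.cos(a),np.sin(a)]),p[2]]
        v=A.T@(t-p); print("[%.4f, %.4f, 0, 0, 0, %.3f],"%(v[0]/1e3,v[1]/1e3,np.radians(D)),end=" ")
    print()
if __name__=="__main__":
    s=ctrl.read_state(); p=np.array([572.4,125.0,69.8])
    rows(p,1.510,86.5,[2,4.5,7,9.5,12,14.5,17,19.5,22,24.5,27,29.5,32,34.5,37,39.5,42,44,45.5,46.5])
E
python3 arc.py
```

```text
[-0.0001, 0.0046, 0, 0, 0, 0.035], [-0.0005, 0.0103, 0, 0, 0, 0.079], [-0.0010, 0.0160, 0, 0, 0, 0.122], [-0.0019, 0.0217, 0, 0, 0, 0.166], [-0.0029, 0.0274, 0, 0, 0, 0.209], [-0.0043, 0.0330, 0, 0, 0, 0.253], [-0.0058, 0.0386, 0, 0, 0, 0.297], [-0.0076, 0.0440, 0, 0, 0, 0.340], [-0.0097, 0.0494, 0, 0, 0, 0.384], [-0.0119, 0.0547, 0, 0, 0, 0.428], [-0.0145, 0.0599, 0, 0, 0, 0.471], [-0.0172, 0.0650, 0, 0, 0, 0.515], [-0.0201, 0.0699, 0, 0, 0, 0.559], [-0.0233, 0.0747, 0, 0, 0, 0.602], [-0.0267, 0.0794, 0, 0, 0, 0.646], [-0.0302, 0.0839, 0, 0, 0, 0.689], [-0.0340, 0.0883, 0, 0, 0, 0.733], [-0.0371, 0.0916, 0, 0, 0, 0.768], [-0.0396, 0.0941, 0, 0, 0, 0.794], [-0.0412, 0.0957, 0, 0, 0, 0.812],
```

Call:
{"op": "move_arm", "data": {
  "moves": [
    [[-0.0001,0.0046,0,0,0,0.035],[-0.0005,0.0103,0,0,0,0.079],[-0.001,0.016,0,0,0,0.122],[-0.0019,0.0217,0,0,0,0.166],[-0.0029,0.0274,0,0,0,0.209],[-0.0043,0.033,0,0,0,0.253],[-0.0058,0.0386,0,0,0,0.297],[-0.0076,0.044,0,0,0,0.34],[-0.0097,0.0494,0,0,0,0.384],[-0.0119,0.0547,0,0,0,0.428],[-0.0145,0.0599,0,0,0,0.471],[-0.0172,0.065,0,0,0,0.515],[-0.0201,0.0699,0,0,0,0.559],[-0.0233,0.0747,0,0,0,0.602],[-0.0267,0.0794,0,0,0,0.646],[-0.0302,0.0839,0,0,0,0.689],[-0.034,0.0883,0,0,0,0.733],[-0.0371,0.0916,0,0,0,0.768],[-0.0396,0.0941,0,0,0,0.794],[-0.0412,0.0957,0,0,0,0.812]]
  ]
}}

```text
clock: 9.5
eef_pos: [665.4, 78.7, 70.2]
tool_rot: [3.142, 0.0, 0.698]
force: [-0.1, 0.6, 0.3]
width: 0.1
```

```bash
python3 - <<'E'
from h import *
from cell import get_image,models
import cv2
h=np.array([564.3,-6.8])
for n in ["scene","top"]:
    d=get_image(n); c=d["color"]
    x0,y0=(225,140) if n=="scene" else (260,125)
    cv2.imwrite(f"pics/{n}_c1.png",cv2.resize(c[y0:y0+150,x0:x0+180],None,fx=4,fy=4,interpolation=cv2.INTER_CUBIC))
    for t,z in dict(post0=102,tub_red=42,tub_white=42,tub_green=42,tub_blue=42,tub_yellow=42).items():
        for r in models.place_of(n,t)[:6]:
            b=at_z(d,r["uv"],z)[:2]-h
            if np.hypot(*b)<150: print(n,t,np.degrees(np.arctan2(b[1],b[0])).round(1),np.hypot(*b).round(0),round(r["score"],2))
E
```

```text
scene post0 72.1 132.0 0.73
scene post0 -147.3 141.0 0.7
scene post0 -72.1 130.0 0.66
scene post0 -2.3 123.0 0.61
scene tub_red 37.6 68.0 0.82
scene tub_red -1.8 71.0 0.5
scene tub_white -39.2 77.0 0.63
scene tub_green 178.5 73.0 0.72
scene tub_blue -99.1 68.0 0.86
scene tub_yellow -147.0 7.0 0.52
scene tub_yellow 106.8 73.0 0.47
top post0 68.7 134.0 0.97
top post0 143.4 129.0 0.68
top tub_red 38.5 75.0 0.55
top tub_green -175.4 74.0 0.54
top tub_yellow 100.5 68.0 0.78
```

View pics/top_c1.png

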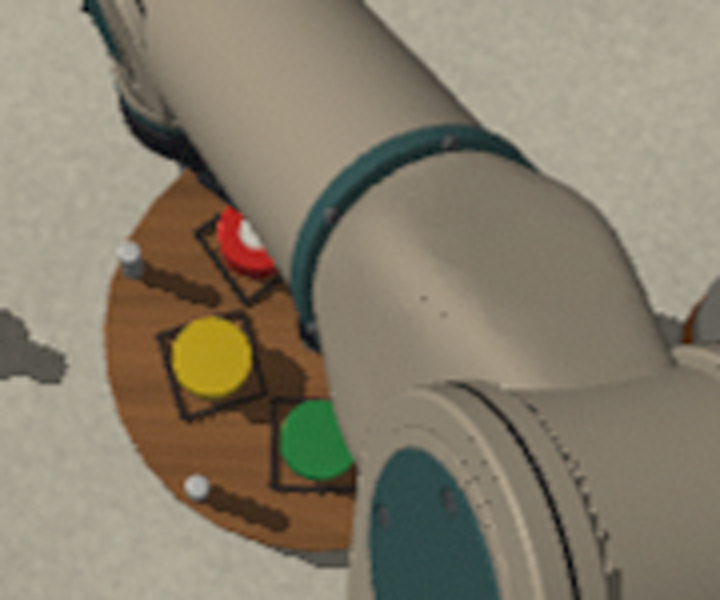

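View pics/scene_c1.png

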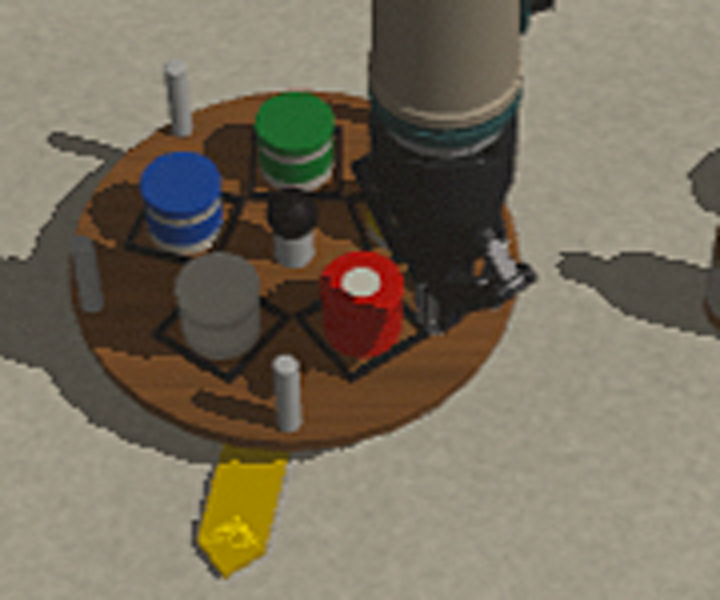

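```bash
python3 - <<'E'
from h import *
from cell import get_image,ctrl
import cv2
s=ctrl.read_state(); print(s["eef_pos"],s["force"],s["torque"],s["clock"])
d=get_image("scene")
u=proj(d,s["eef_pos"]); print(u,(np.array(u)-[225,140])*4, proj(d,[605,115,102]))
w=wcam(); cv2.imwrite("pics/w2.png",w["color"])
c=d["color"]; cv2.imwrite("pics/s2.png",cv2.resize(c[150:250,250:380],None,fx=6,fy=6,interpolation=cv2.INTER_CUBIC))
E
```

```text
[665.32236634  78.89418135  70.23333361] [-0.07996537  0.13782234  0.01858486] [ 0.03073714  0.01271301 -0.00947656] 10.2
(np.float64(333.651665019646), np.float64(229.30058164212122)) [434.60666008 357.20232657] (np.float64(348.75382021591366), np.float64(200.33562905967432))
```

View pics/w2.png

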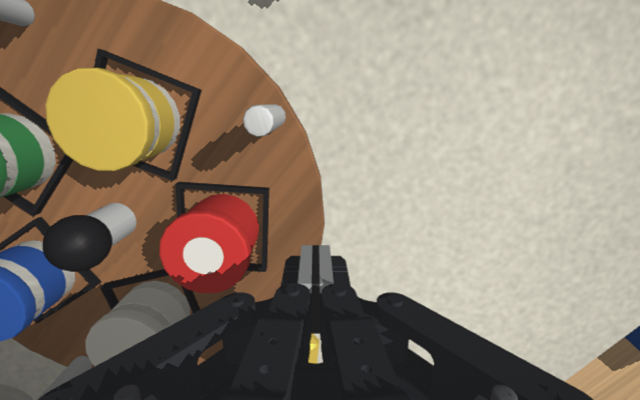

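View pics/s2.png

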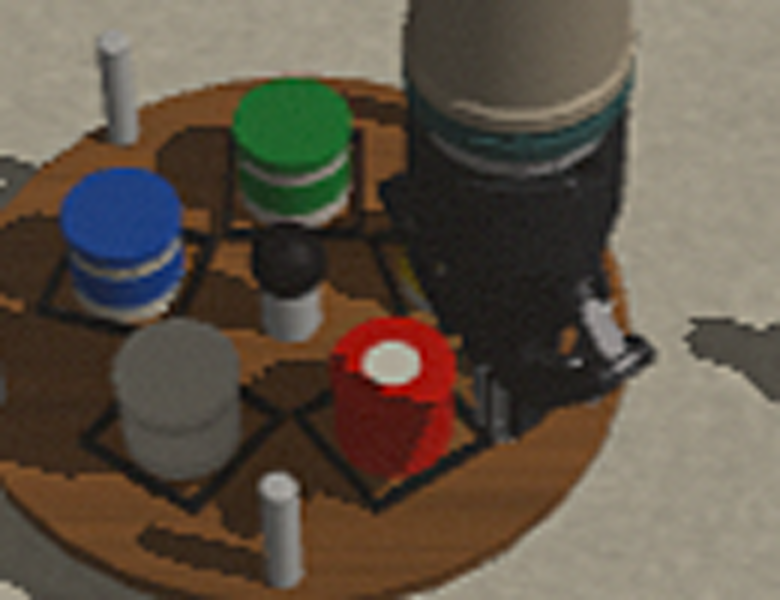

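```bash
python3 - <<'E'
from h import *
from cell import get_image,ctrl
w=wcam(); h=np.array([564.3,-6.8])
for uv,z in [((262,120),102),((204,256),86),((315,250),70),((97,118),86)]:
    p=at_z(w,uv,z)[:2]; b=p-h; print(uv,p.round(1),np.degrees(np.arctan2(*b[::-1])).round(1),np.hypot(*b).round(1))
s=ctrl.read_state(); print(s["eef_pos"],proj(w,s["eef_pos"]),s["qpos"])
d=get_image("scene"); print(proj(d,[564.3,-6.8,42]), d["origin"])
E
```

```text
(262, 120) [605.6 115. ] 71.3 128.6
(204, 256) [624.   33.8] 34.2 72.2
(315, 250) [673.6  70.3] 35.2 133.7
(97, 118) [542.2  61.8] 107.9 72.1
[665.29987192  78.8525796   70.18905324] (np.float64(313.6052667696879), np.float64(231.92666740027053)) [ 0.06939984  0.82842518 -0.40763557  1.55446206  0.40204713  0.84287512
  0.20867214]
(np.float64(298.1008751867589), np.float64(203.35087366867026)) [1374.2944576    50.42355594 1039.46525825]
```

```bash
python3 - <<'E'
from h import *
from cell import get_image,ctrl
import cv2
s=ctrl.read_state(); d=get_image("scene"); w=wcam()
A=R.from_euler("xyz",s["tool_rot"]).as_matrix()
for z in (0,-15,-25,-35):
  print(z,[np.round(proj(d,s["eef_pos"]+A@np.array([x,y,z])),1).tolist() for x in(-9,9) for y in (-11,11)],[np.round(proj(w,s["eef_pos"]+A@np.array([x,y,z])),1).tolist() for x in(-9,9) for y in (-11,11)])
cv2.imwrite("pics/w2c.png",cv2.resize(w["color"][200:320,240:400],None,fx=5,fy=5,interpolation=cv2.INTER_CUBIC))
c=d["color"]; cv2.imwrite("pics/s2c.png",cv2.resize(c[190:240,300:365],None,fx=12,fy=12,interpolation=cv2.INTER_CUBIC))
E
```

```text
0 [[334.6, 224.5], [327.5, 229.4], [339.8, 229.2], [332.6, 234.2]] [[298.2, 214.5], [298.7, 249.0], [329.1, 214.5], [328.6, 249.0]]
-15 [[334.7, 220.6], [327.5, 225.5], [339.9, 225.3], [332.7, 230.4]] [[296.8, 223.8], [297.4, 260.6], [330.2, 223.8], [329.6, 260.7]]
-25 [[334.8, 217.9], [327.6, 222.9], [340.0, 222.7], [332.8, 227.8]] [[295.7, 230.8], [296.4, 269.5], [331.0, 230.9], [330.4, 269.5]]
-35 [[334.9, 215.3], [327.6, 220.3], [340.1, 220.0], [332.8, 225.1]] [[294.4, 238.8], [295.2, 279.4], [332.0, 238.8], [331.3, 279.4]]
```

View pics/w2c.png

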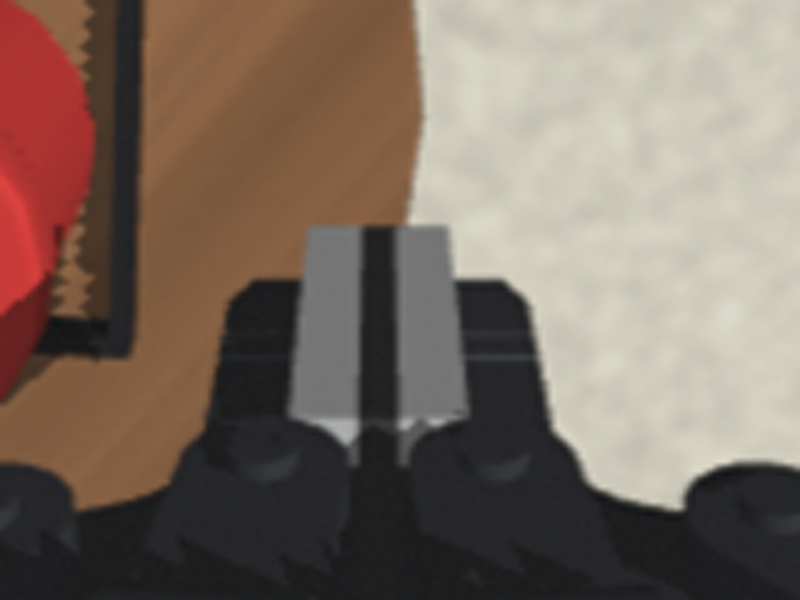

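View pics/s2c.png

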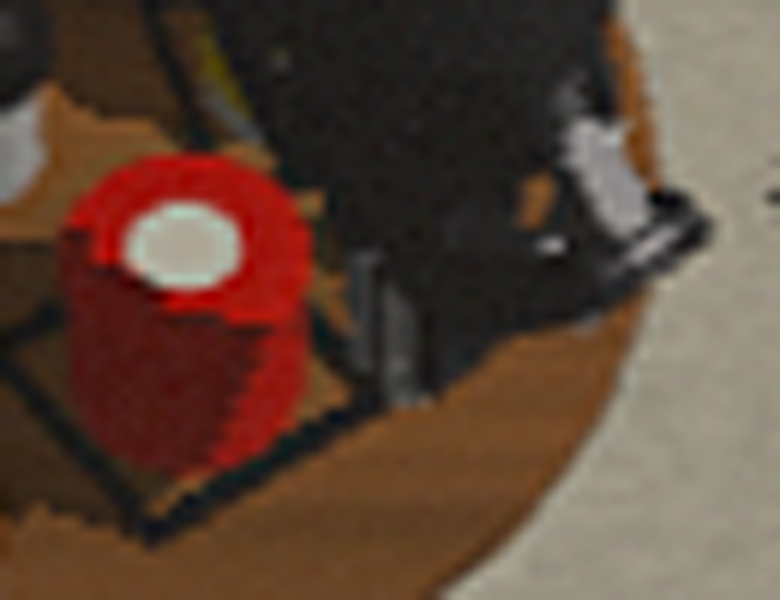

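```bash
python3 - <<'E'
from arc import *
s=ctrl.read_state(); p=np.array([665.3,78.5,70.]); 
rows(p,0.698,40,[6,12,18,25],r=136)
p=np.r_[h+136*np.array([np.cos(np.radians(15)),np.sin(np.radians(15))]),45]
print(p)
rows(p,np.radians(15),15,[2,4,6,8,9,10,11],r=136)
E
```

```text
[0.0031, 0.0146, 0, 0, 0, 0.105], [0.0008, 0.0287, 0, 0, 0, 0.209], [-0.0029, 0.0424, 0, 0, 0, 0.314], [-0.0089, 0.0579, 0, 0, 0, 0.436], 
[695.66591238  28.39939013  45.        ]
[-0.0001, 0.0047, 0, 0, 0, 0.035], [-0.0003, 0.0095, 0, 0, 0, 0.070], [-0.0007, 0.0142, 0, 0, 0, 0.105], [-0.0013, 0.0189, 0, 0, 0, 0.140], [-0.0017, 0.0213, 0, 0, 0, 0.157], [-0.0021, 0.0236, 0, 0, 0, 0.175], [-0.0025, 0.0260, 0, 0, 0, 0.192],
```

Call:
{"op": "move_arm", "data": {
  "moves": [
    [[0.003,0.0146,0,0,0,0.105],[0.001,0.0287,0,0,0,0.209],[-0.003,0.0424,0,0,0,0.314],[-0.009,0.058,0,0,0,0.436],[-0.009,0.058,0.005,0,0,0.436],[-0.009,0.058,0.012,0,0,0.436],[-0.009,0.058,0.019,0,0,0.436],[-0.009,0.058,0.025,0,0,0.436],[-0.009,0.058,0.025,0,0,0.436]]
  ]
}}

```text
clock: 11.62
eef_pos: [695.1, 28.9, 44.4]
tool_rot: [-3.141, 0.001, 0.264]
force: [-0.2, -0.7, 1.0]
width: -0.3
```

```bash
python3 - <<'E'
from h import *
from cell import get_image
import cv2
w=wcam(); cv2.imwrite("pics/w3.png",w["color"]); c=get_image("scene")["color"]
cv2.imwrite("pics/s3.png",cv2.resize(c[140:290,225:405],None,fx=4,fy=4,interpolation=cv2.INTER_CUBIC))
E
```

```text
(no output)
```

View pics/w3.png

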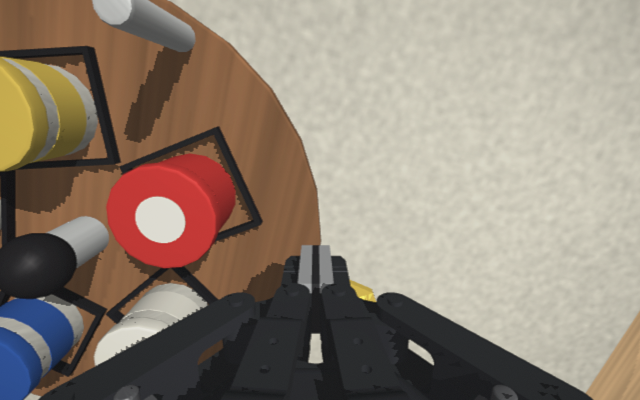

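View pics/s3.png

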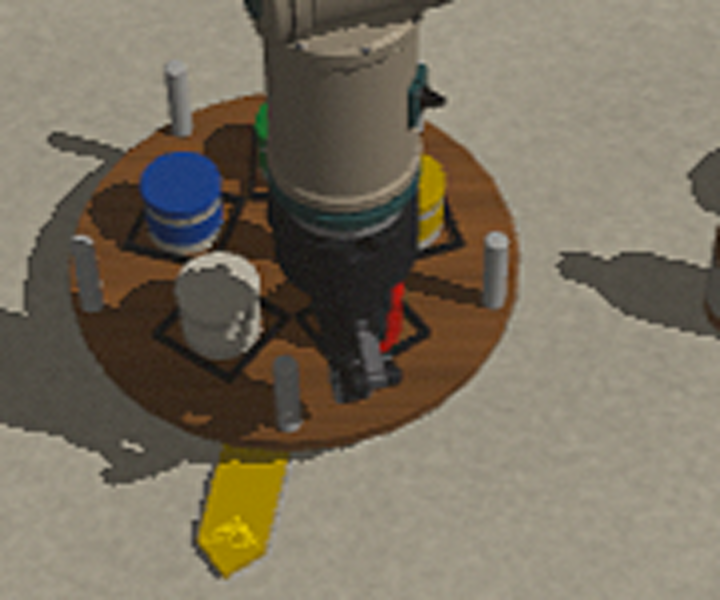

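Call:
{"op": "move_arm", "data": {
  "moves": [
    [[-0.0001,0.0047,0,0,0,0.035],[-0.0003,0.0095,0,0,0,0.07],[-0.0007,0.0142,0,0,0,0.105],[-0.0013,0.0189,0,0,0,0.14],[-0.0017,0.0213,0,0,0,0.157],[-0.0021,0.0236,0,0,0,0.175],[-0.0025,0.026,0,0,0,0.192],[-0.0031,0.0283,0,0,0,0.209],[-0.0036,0.0306,0,0,0,0.227],[-0.004,0.033,0,0,0,0.244],[-0.004,0.033,0,0,0,0.244]]
  ]
}}

```text
clock: 13.1
eef_pos: [700.4, -4.9, 45.2]
tool_rot: [3.141, 0.0, 0.018]
force: [0.6, -0.1, -1.1]
width: -0.2
```

```bash
cat > look.py <<'E'
import sys
from h import *
from cell import get_image
import cv2
k=sys.argv[1]
w=wcam(); cv2.imwrite(f"pics/w{k}.png",w["color"]); c=get_image("scene")["color"]
cv2.imwrite(f"pics/s{k}.png",cv2.resize(c[140:290,225:405],None,fx=4,fy=4,interpolation=cv2.INTER_CUBIC))
E
python3 look.py 4
```

```text
(no output)
```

View pics/s4.png

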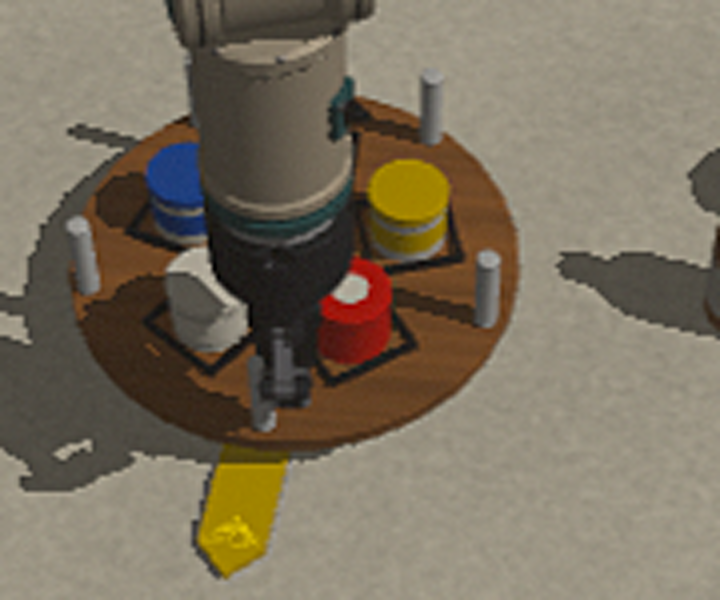

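View pics/w4.png

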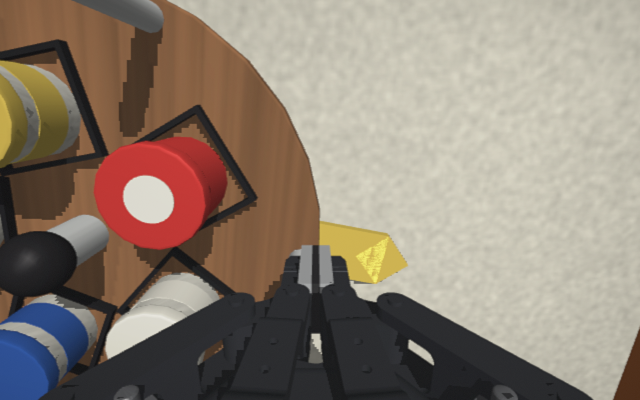

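```bash
cat > ang.py <<'E'
import sys,json
from h import *
from cell import get_image
from scipy.optimize import least_squares
n,o,ps=sys.argv[1],(np.array([225,140]) if sys.argv[1]=="scene" else np.array([260,125])),json.loads(sys.argv[2])
d=get_image(n); h=np.array([564.2,-6.8])
for p in ps:
    b=at_z(d,o+(np.array(p)+.5)/4-.5,102)[:2]-h; a=np.degrees(np.arctan2(b[1],b[0]))
    print(a.round(2),np.hypot(*b).round(1),"mod72",((a+36)%72-36).round(2))
E
python3 ang.py scene "[[487,258],[431,77],[78,224]]"
```

```text
65.76 127.0 mod72 -6.24
137.48 127.3 mod72 -6.52
-79.05 127.1 mod72 -7.05
```

```bash
python3 - <<'E'
from arc import *
a=np.radians(1); p=np.r_[h+136*np.array([np.cos(a),np.sin(a)]),45]; print(p, ctrl.read_state()["eef_pos"])
rows(p,a,1,[1,3,5.2,7.4,9.6,11.8,14,16.2,18.4,20.6,22.8,25,27.2,29.4,31.2,32.7,34,35,36,36],r=136)
E
```

```text
[700.27928654  -4.42647272  45.        ] [700.17443889  -4.44259189  45.09747207]
[-0.0000, 0.0024, 0, 0, 0, 0.017], [-0.0002, 0.0071, 0, 0, 0, 0.052], [-0.0006, 0.0123, 0, 0, 0, 0.091], [-0.0011, 0.0175, 0, 0, 0, 0.129], [-0.0019, 0.0227, 0, 0, 0, 0.168], [-0.0029, 0.0278, 0, 0, 0, 0.206], [-0.0040, 0.0329, 0, 0, 0, 0.244], [-0.0054, 0.0379, 0, 0, 0, 0.283], [-0.0070, 0.0429, 0, 0, 0, 0.321], [-0.0087, 0.0479, 0, 0, 0, 0.360], [-0.0106, 0.0527, 0, 0, 0, 0.398], [-0.0127, 0.0575, 0, 0, 0, 0.436], [-0.0150, 0.0622, 0, 0, 0, 0.475], [-0.0175, 0.0668, 0, 0, 0, 0.513], [-0.0197, 0.0705, 0, 0, 0, 0.545], [-0.0216, 0.0735, 0, 0, 0, 0.571], [-0.0233, 0.0761, 0, 0, 0, 0.593], [-0.0246, 0.0780, 0, 0, 0, 0.611], [-0.0260, 0.0799, 0, 0, 0, 0.628], [-0.0260, 0.0799, 0, 0, 0, 0.628],
```

Call:
{"op": "move_arm", "data": {
  "moves": [
    [[0,0.0024,0,0,0,0.017],[-0.0002,0.0071,0,0,0,0.052],[-0.0006,0.0123,0,0,0,0.091],[-0.0011,0.0175,0,0,0,0.129],[-0.0019,0.0227,0,0,0,0.168],[-0.0029,0.0278,0,0,0,0.206],[-0.004,0.0329,0,0,0,0.244],[-0.0054,0.0379,0,0,0,0.283],[-0.007,0.0429,0,0,0,0.321],[-0.0087,0.0479,0,0,0,0.36],[-0.0106,0.0527,0,0,0,0.398],[-0.0127,0.0575,0,0,0,0.436],[-0.015,0.0622,0,0,0,0.475],[-0.0175,0.0668,0,0,0,0.513],[-0.0197,0.0705,0,0,0,0.545],[-0.0216,0.0735,0,0,0,0.571],[-0.0233,0.0761,0,0,0,0.593],[-0.0246,0.078,0,0,0,0.611],[-0.026,0.08,0,0,0,0.628],[-0.026,0.08,0,0,0,0.628]]
  ]
}}

```text
clock: 15.75
eef_pos: [675.6, -84.9, 45.2]
tool_rot: [3.141, 0.001, -0.609]
force: [0.7, -0.2, -0.5]
width: 0.0
```

```bash
python3 look.py 5
```

```text
(no output)
```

View pics/s5.png

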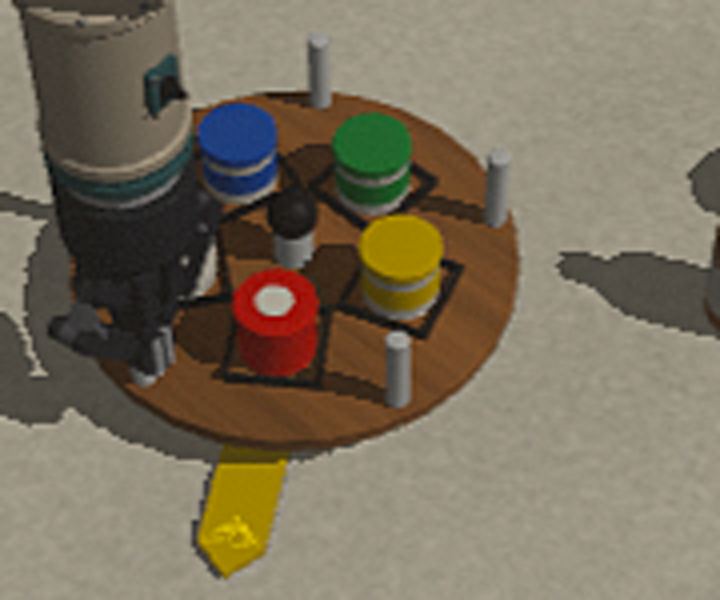

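View pics/w5.png

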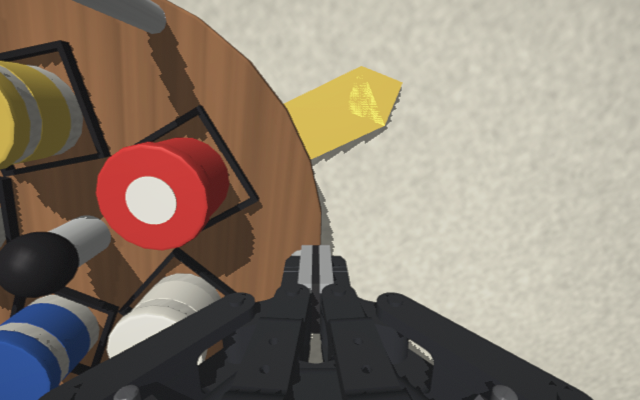

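```bash
python3 ang.py scene "[[398,340],[498,157],[318,41]]"; python3 - <<'E'
from h import *
import cv2
w=wcam(); h=np.array([564.2,-6.8])
for uv,z in [((285,102),6),((362,67),6),((401,83),6),((386,125),6),((313,163),6),((152,200),86),((38,265),96)]:
    p=at_z(w,uv,z)[:2]; b=p-h; print(uv,p.round(1),np.degrees(np.arctan2(*b[::-1])).round(2),np.hypot(*b).round(1))
def br(u,v,z=6): 
    p=[at_z(w,x,z)[:2] for x in (u,v)]; e=p[1]-p[0]; print("edge",np.degrees(np.arctan2(*e[::-1])).round(2))
br((285,102),(362,67)); br((313,163),(386,125))
E
```

```text
29.76 128.0 mod72 29.76
101.9 128.1 mod72 29.9
173.31 127.2 mod72 29.31
(285, 102) [703.9 -12.4] -2.28 139.8
(362, 67) [755.5 -23. ] -4.84 192.0
(401, 83) [770.7 -45. ] -10.47 210.0
(386, 125) [749.5 -61.7] -16.5 193.3
(313, 163) [696. -55.] -20.09 140.3
(152, 200) [636.9 -16.2] -7.36 73.3
(38, 265) [581.4 -10.1] -10.76 17.5
edge -11.63
edge -7.16
```

```bash
python3 - <<'E'
from arc import *
a=np.radians(-35); p=np.r_[h+136*np.array([np.cos(a),np.sin(a)]),45]; print(p, ctrl.read_state()["eef_pos"])
rows(p,a,-35,[.6,1.2,1.8,2.4,3.0,3.5,3.9,4.2],r=136)
from cell import get_image
d=get_image("scene"); b=at_z(d,np.array([225,140])+np.array([274.5,300.5])/4-.5,86)[:2]-h; print(np.degrees(np.arctan2(*b[::-1])),np.hypot(*b))
E
```

```text
[675.70467802 -84.80639534  45.        ] [675.58624591 -84.51827245  45.04738031]
[-0.0000, 0.0014, 0, 0, 0, 0.010], [-0.0000, 0.0028, 0, 0, 0, 0.021], [-0.0001, 0.0043, 0, 0, 0, 0.031], [-0.0001, 0.0057, 0, 0, 0, 0.042], [-0.0002, 0.0071, 0, 0, 0, 0.052], [-0.0003, 0.0083, 0, 0, 0, 0.061], [-0.0003, 0.0093, 0, 0, 0, 0.068], [-0.0004, 0.0100, 0, 0, 0, 0.073], 
-6.823419307698814 69.97004883666773
```

Call:
{"op": "move_arm", "data": {
  "moves": [
    [[0,0.0014,0,0,0,0.01],[0,0.0028,0,0,0,0.021],[-0.0001,0.0043,0,0,0,0.031],[-0.0001,0.0057,0,0,0,0.042],[-0.0002,0.0068,0,0,0,0.05],[-0.0002,0.0078,0,0,0,0.057],[-0.0003,0.0086,0,0,0,0.063],[-0.0003,0.0093,0,0,0,0.068],[-0.0003,0.0093,0,0,0,0.068],[-0.0003,0.0093,0,0,0,0.068]]
  ]
}}

```text
clock: 17.25
eef_pos: [670.4, -92.3, 45.2]
tool_rot: [3.141, -0.0, -0.677]
force: [-0.2, -0.3, -0.5]
width: 0.2
```

```bash
python3 look.py 6
```

```text
(no output)
```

View pics/s6.png

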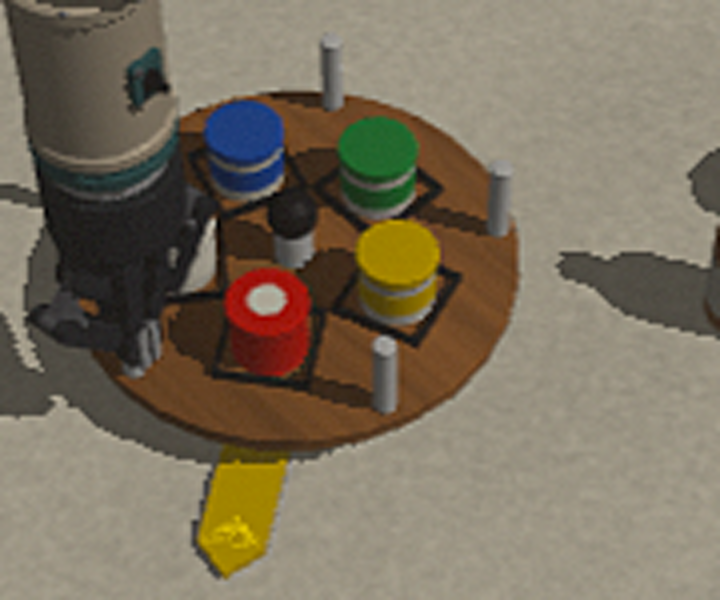

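View pics/w6.png

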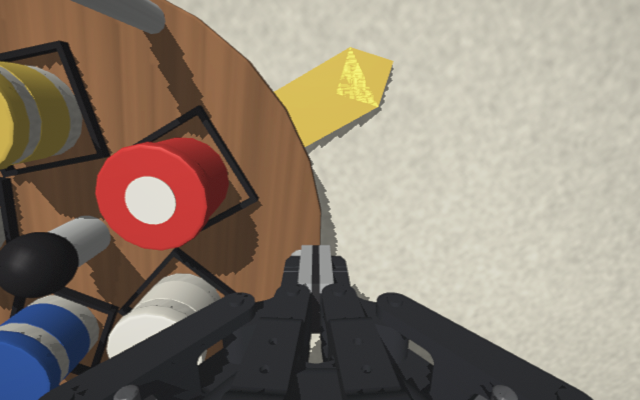

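Call:
{"op": "move_arm", "data": {
  "moves": [
    [[0,-0.004,0,0,0,0],[0.001,-0.009,0,0,0,0],[0.002,-0.014,0,0,0,0],[0.003,-0.016,-0.01,0,0,0],[0.003,-0.016,-0.03,0,0,0],[0.003,-0.016,-0.06,0,0,0],[0.003,-0.016,-0.1,0,0,0],[0.003,-0.016,-0.15,0,0,0],[0.003,-0.016,-0.2,0,0,0],[0.003,-0.016,-0.25,0,0,0],[0.003,-0.016,-0.25,0,0,0],[0.003,-0.016,-0.25,0,0,0]]
  ]
}}

```text
clock: 18.85
eef_pos: [682.3, -81.7, 296.0]
tool_rot: [-3.141, -0.0, -0.677]
force: [-0.0, -0.4, -0.5]
width: -0.2
```

```bash
python3 look.py 7; python3 - <<'E'
import cv2
c=cv2.imread("pics/w7.png"); cv2.imwrite("pics/w7c.png",cv2.resize(c[0:290,120:520],None,fx=2,fy=2,interpolation=cv2.INTER_CUBIC))
E
```

```text
(no output)
```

View pics/s7.png

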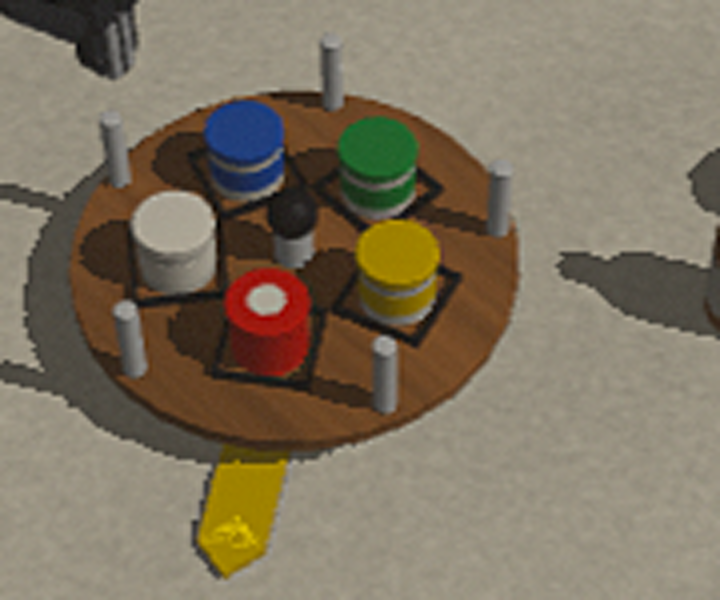

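View pics/w7c.png

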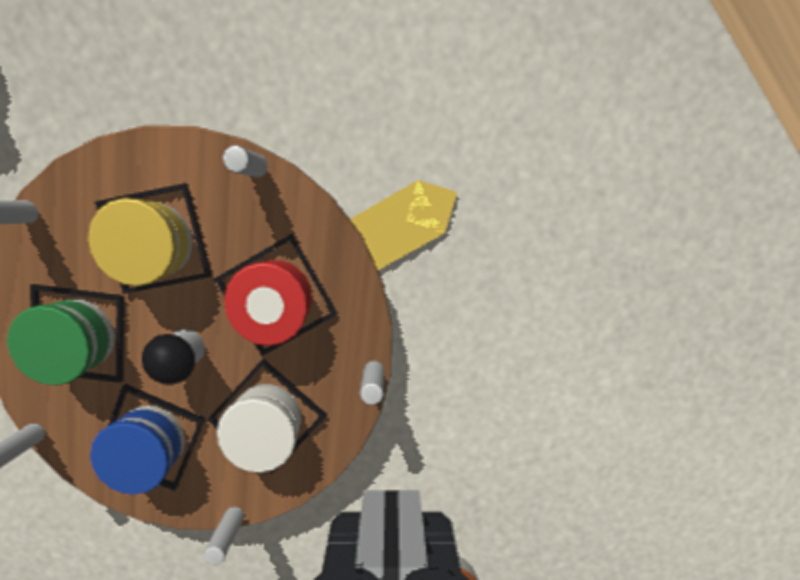

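```bash
cat > fin.py <<'E'
from h import *
from cell import get_image,models
from scipy.optimize import least_squares
deg=lambda b:np.degrees(np.arctan2(b[1],b[0])).round(2)
def fit(w,offs):
    o=np.array(offs)
    f=lambda x:(x[:2]+128*np.c_[np.cos(x[2]+o),np.sin(x[2]+o)]-w).ravel()
    s=least_squares(f,[564,-7,np.radians(25)]); return s.x[:2],np.degrees(s.x[2]),s.fun
k=2*np.pi/5
d=get_image("scene"); o=np.array([225,140])
U=lambda p:o+(np.array(p)+.5)/4-.5
h,a,r=fit(np.array([at_z(d,U(p),102)[:2] for p in [(385,344),(499,168),(331,42),(111,119),(126,308)]]),np.arange(5)*k)
print("scene",h.round(1),"red pocket",round(a-36,2),r.round(1)," tip",deg(at_z(d,U((223,576)),6)[:2]-h),"dot",deg(at_z(d,U((266,299)),86)[:2]-h))
w=wcam(); o2=np.array([120,0]); V=lambda p:o2+(np.array(p)+.5)/2-.5
h,a,r=fit(np.array([at_z(w,V(p),102)[:2] for p in [(236,158),(371,392),(219,551)]]),np.array([0,-k,-2*k]))
print("wrist",h.round(1),"red pocket",round(a-36,2),r.round(1))
for p in [(457,194),(420,180),(447,235)]:
    q=at_z(w,V(p),6)[:2]; print(q.round(1),deg(q-h),np.hypot(*(q-h)).round(1))
m=(at_z(w,V((420,180)),6)+at_z(w,V((447,235)),6))[:2]/2; print("mid",deg(m-h))
print("dot",deg(at_z(w,V((265,305)),86)[:2]-h))
for n,D in (("scene",d),("wrist",w)):
  for t,z in (("tongue_tip",6),("tub_red",42),("front_place",42)):
    print(n,t,[(deg(at_z(D,x["uv"],z)[:2]-h),round(x["score"],2)) for x in models.place_of(n,t)[:1]])
E
python3 fin.py
```

```text
scene [563.8  -6.5] red pocket -10.2 [ 0.9 -0.2 -0.3  1.5 -1.1 -0.2 -0.8 -0.7  1.1 -0.4]  tip -10.26 dot -10.85
wrist [566.2  -8.3] red pocket -9.63 [ 0.9  1.6  2.  -0.5 -2.9 -1.1]
[769.1 -46.6] -10.68 206.5
[754.9 -23.6] -4.62 189.4
[747.3 -63.9] -17.08 189.5
mid -10.85
dot -10.59
scene tongue_tip [(np.float64(-10.71), 0.6)]
scene tub_red [(np.float64(-11.66), 0.97)]
scene front_place []
wrist tongue_tip [(np.float64(-10.98), 0.95)]
wrist tub_red [(np.float64(-9.15), 0.67)]
wrist front_place [(np.float64(-154.19), 0.68)]
```

```bash
python3 - <<'E'
from h import *
from cell import get_image,models,job
import cv2
a=cv2.imread("pics/scene0.png"); d=get_image("scene"); b=d["color"]
c=cv2.imread("pics/s7.png"); b4=cv2.resize(b[140:290,225:405],None,fx=4,fy=4,interpolation=cv2.INTER_CUBIC)
print("since last look, max diff:",cv2.absdiff(b4,c).max())
for n,(x,y,X,Y) in dict(sauce=(400,180,430,226),pot=(160,178,206,226),tin=(412,168,442,196)).items(): print(n,cv2.absdiff(a,b)[y:Y,x:X].mean().round(2))
job.finish_job()
E
```

```text
since last look, max diff: 67
sauce 4.95
pot 11.01
tin 5.86
the job is handed in; nothing more can be done
```

I turned the carousel about 46° clockwise by pushing one rim post with the closed fingers. I then backed off, lifted clear and handed the job in at about 19 s.

**Alignment:** after I let go, the red tub's pocket measured at bearing -10.2° (scene camera) and -9.6° (wrist camera). The tongue measured -10.3° to -11.0°, and the white dot on the red lid -10.6° to -10.9°. That is about half a degree off, roughly 1 mm at the tub. The trained network's tub bearings were less consistent, at -11.7° (scene) and -9.2° (wrist).

**First push missed:** the first sweep went over the post without touching it, because the real fingertips sit about 40 mm above the reported TCP. I lowered the tool for the second push, which worked. Measured forces stayed around 1 N at the end of each move.

**Final checks did not settle two things:**
- **Stillness:** comparing the last two scene pictures gave a maximum difference of 67 grey levels. I put that down to image noise or the arm, but I did not look into it.
- **Bystanders:** the average change since the start was 5 to 11 grey levels. That fits noise and the arm's shadow, but I did not measure their positions again. The arm's planned path did not go near them.

I saw no sign that any tub was touched, and all five still stood upright in their pockets in the last pictures.

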